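Clamp a forged hinge bar and torque the clamp nut to the click

TASK

Push the flat bar along its channel until it is fully home against the end stop, then swing the clamp strap by its upright pin so that it lies squarely across the bar. Then tighten the clamp nut: swing the torque wrench's handle clockwise (seen from above) until the wrench breaks over with a click, stop at once so that the nut is not over-tightened, and let the handle go. Leave the loose things lying about the bench where they are.

Things in the scene. Friction and masses are not known exactly. Their poses are not given: they have to be found in the camera images.
- fixture: fixed dark steel clamping fixture: base plate 250 x 180 x 15, origin under its middle at bench height (the plate spans x -130 to +120, y -90 to +90). A channel runs along its x at y = +35, 44 wide between two low rails (top 26 above the bench), from x = -120 to the end stop, whose face is at x = +95 and whose top is 37 above the bench. The clamp stud stands upright at x = 0, y = -50.
- bar: loose dark steel bar lying flat in the channel, 150 long (x) x 38 x 18 thick, about 0.75 kg, with a rolled eye (a rounded end of radius 9, across the bar) at its rear, -x, end; origin under the middle of its length, 75 from either end, on the plate's top (15 above the bench). It starts 45 to 70 short of the end stop; fully home its origin is at x = +20 of the fixture.
- strap (a joint): the clamp strap, a steel arm 32 wide, 14 thick, reaching 125 from the stud, underside 35.5 above the bench (2.5 above the bar's top); it turns stiffly about the stud (about 0.12 N m of friction) and stays where left. 0 rad: squarely across the bar, pointing along the fixture's +y; it grows anticlockwise from above, so at about 1.5 it points along the fixture's -x. It starts at 1.2 to 1.5 rad and turns from -0.4 to 1.6.
- strap_pin (a point): middle of the upright steel pin on the strap by which it is pushed: 12 diameter, standing from 50 to 80 above the bench, 110 from the stud's axis
- bolt_axis (a point): point on the vertical axis of stud, strap and nut, at the height of the wrench's centre line (72 above the bench). The nut, socket and round wrench head (42 diameter, top 85 to 91) stand on it
- bolt (a joint): turn of the clamp nut and wrench head, rad, growing as it tightens (clockwise from above). It starts at 0 to 0.2. The resistance rises as it turns, from about 0.8 N m to about 1.25 N m at the click, which comes after roughly a third to half a radian; it stays where left. Turning it on by 0.12 rad after the click over-tightens it.
- wrench (a joint): break-over of the torque wrench's handle relative to its head, rad: held at 0 until the set torque is reached, then it gives way in the tightening direction with a drop of the force as it gives (from some 8 to 10 N at the grip to about 3 N) and reaches its stop at 0.2; past 0.1 the wrench has clicked. Pushed on at the stop, the handle would turn the nut further. Let go, the handle springs back to 0 by itself. It bends about the nut's axis.
- wrench_grip (a point): middle of the push point on the axis of the level wrench handle, 155 from the nut's axis, 72 above the bench. The handle is a round bar lying over the right (-y) side of the plate and the bench: black grip of diameter 26 from 112 to 190 from the nut's axis, slimmer (18 to 24) nearer the nut; free space round and above it and at least 40 below it.
- spare_bar: bystander, loose: longer, thinner flat bar, 190 x 28 x 12, lying on the bench beside the plate
- horseshoe: bystander, loose: horseshoe, about 130 x 130 x 10, flat on the bench to the right, nearer the robot
- chisel: bystander, loose: cold chisel, 155 x 20 x 16, flat on the bench to the right of the plate, below the wrench's sweep
- hammer: bystander, loose: hammer lying on the bench, left
- tongs: bystander, loose: smith's tongs, 310 long, lying on the bench, left
- tin: bystander, loose: open metal tin, 90 across, 60 tall, right
- brush: bystander, loose: wire brush lying on the bench, right
Mind the look-alikes: they are no part of the job. What is shaped like the bar but purple or yellow is not meant.

How it is judged:
By the outcome, as a careful person would: the job done as asked, in the order asked, and still so for the second after the job is handed in, with the robot touching nothing.
It also fails if it takes over 66 s, if anything falls off the work surface, if the arm or the gripper's body presses on something with over 40 N, if the wrist force passes 120 N, or if a joint passes its speed limit or range.

ROBOT

A 6-joint arm with a two-finger parallel gripper is mounted at the origin on the work surface. World frame = base frame: x ahead of the robot, y to its left, z up, the work surface at z = 0. Lengths are in m, angles in degrees, forces in N, time in s.
With the tool pointing down it reaches from about 0.375 to 0.9 m from the base axis. Payload 3.1 kg.
Tool frame: the origin (TCP) lies between the finger pads; the fingertips stand 11 mm ahead of it and the grasp point (between the pads) lies 8 mm behind it; z points along the fingers, y is the line along which they close (so a half turn about z gives the same grasp; the last joint's range is limited). The gripper opens to 87 mm and grips with 3 to 60 N. Pads are 19 mm wide; open, the fingers measure 117 mm over their backs; the gripper's body (75 mm by 190 mm) begins 51 mm behind the grasp point.
Start: joints at [57.725, 30.224, 82.088, -0, 67.689, -10.227], TCP at [0.235, 0.579, 0.234] pointing down, gripper open.
Joint ranges: [-176.69, 176.69], [-43.24, 126.21], [12.49, 139.97], [-82, 262], [0, 151.66], [-163.58, 163.58]. Speed limits (degrees/s): [159.86, 159.86, 180, 180, 180, 180].

INTERFACE

Orientations are given as a 3x3 rotation matrix whose columns are the frame's x, y, z axes.
In Python, from rig import bot gives the robot as it stands.
- The arm moves only by the tool apply_moves, never from a script. Its argument "steps" is a list that holds one entry, the list of rows, each a list of 7 numbers: the shift along the tool's x, y, z in cm, then the turn, a rotation vector about the tool's x, y, z in degrees, then the gripper command: -1 is shut, 1 is fully open, values between are in proportion. In form: [[[dx, dy, dz, rx, ry, rz, jaw], ...]]. A call has 1 to 20 rows; each row is the pose to reach, as a shift and turn from the pose commanded when the call began, along the tool's axes at that moment; what a row does not reach only later rows make up. A row lasts 1/8 s, in which the tool goes at most 62.5 mm and 10.7 degrees, less where a joint would pass 70% of its speed; a pose out of reach is approached as far as the arm can. A call with a gripper value outside its range is refused whole. The fingers move at their own pace and stop on an object; the grip force is fixed at half the most. Time passes only in rows, so rows that repeat a pose let the fingers close. It gives the time, the measured TCP pose, the force, the opening and the grip force at its end, in the units of the state.
- bot.read_state(): the state, without advancing time (a new reading comes with each control period).
- bot.capture(name): name is "scene" or "top" or "wrist"; returns the picture (400x640x3 uint8, blue, green, red); there is no depth.
- bot.camera_model(name): a dict with "intrinsics" (3x3 intrinsics, pixels), "R" (3x3) and "t" (3): a world point X has camera coordinates R X + t. Camera axes: x right, y down, z forward; pixel columns grow to the right and rows downward; lengths in m; the calibration is good to about 2 mm. A picture is of the moment at which its call begins: read the wrist's pose just before it. camera_model takes no time and is no camera call; for the wrist camera it gives the pose at the moment of the call.
- bot.hand_in(): hands the job in; it is judged then, once.
The state is a dict: "time_s": time; "joint_positions": joint angles; "qvel": joint speeds; "tau": joint torques, N m; "position": TCP position; "tcp_rot": TCP orientation; "force": force on the tool from outside, world axes, zero at the start; "moment": the same for the moment, N m; "opening": opening from 0.0 (shut) to 1.0 (fully open); "grasp_force": force on a finger pad.
Only numpy, scipy, OpenCV 4.12 (cv2) and the standard library are available. Lean on these libraries where they do the work, as an engineer would, in place of code of your own. Each camera call takes 0.05 s, during which the arm holds its last target. There are 200 camera calls.

## Working session

There is one attempt and no reset: what is moved stays moved. The work goes in short steps, Python scripts to look and compute and a tool call to move; the robot and the scene stay as the last step left them, time stands still between calls to the robot, and variables do not carry over. Pictures are saved under pics/ and viewed, at most 10 in all, crops included, and the job is handed in when it is done.

Besides the shell and the picture viewer there is one more tool, called after "Call:" as name([rows], argument=value, ...), one row to a line, values as JSON. apply_moves: Moves the arm, as the interface text tells. Its arguments: {"type":"object","properties":{"steps":{"type":"array","items":{"type":"array","items":{"type":"array","items":{"type":"number"}}}}},"required":["steps"]}

```bash
mkdir -p pics; ls; python3 - <<'E'
from rig import bot
import cv2
for n in ("scene","top"):
    cv2.imwrite(f"pics/{n}0.png",bot.capture(n))
    m=bot.camera_model(n); print(n,m)
print(bot.read_state())
E
```

```text
pics
scene {'intrinsics': array([[392.09320875,   0.        , 321.15705635],
       [  0.        , 392.09320875, 204.74281834],
       [  0.        ,   0.        ,   1.        ]]), 'R': array([[ 0.91646485,  0.39981633, -0.01546233],
       [ 0.33628953, -0.79063583, -0.5116682 ],
       [-0.21679837,  0.4637261 , -0.85904399]]), 't': array([-0.49264992, -0.10268986,  1.35849489])}
top {'intrinsics': array([[454.39154725,   0.        , 315.77010423],
       [  0.        , 454.39154725, 198.14060976],
       [  0.        ,   0.        ,   1.        ]]), 'R': array([[-0.02345499, -0.99961486,  0.01483225],
       [-0.98518602,  0.02059029, -0.17024846],
       [ 0.16987749, -0.0186057 , -0.98528953]]), 't': array([0.03943182, 0.51882698, 1.35599031])}
{'time_s': 0.1, 'joint_positions': array([ 5.77255350e+01,  3.02739902e+01,  8.21483101e+01,  1.66738859e-03,
        6.76874042e+01, -1.02263188e+01]), 'qvel': array([ 0.00853267, -0.08365803, -0.24976358,  0.07089709,  0.00128025,
        0.02311136]), 'tau': array([-2.14013958e-04, -4.40989101e+01, -1.77150446e+01,  6.35315711e-02,
        5.33914485e-02, -2.68241348e-05]), 'position': array([0.2342352 , 0.57877883, 0.23266976]), 'tcp_rot': array([[-9.26864393e-01,  3.75394865e-01, -1.04516800e-03],
       [ 3.75396141e-01,  9.26863076e-01, -1.60450583e-03],
       [ 3.66404381e-04, -1.87951136e-03, -9.99998167e-01]]), 'force': array([-0.58640726, -0.61655114,  0.32181156]), 'moment': array([-0.00627265,  0.03301511,  0.01064324]), 'grasp_force': 0.0, 'opening': 0.9999952203585414}
```

View pics/top0.png

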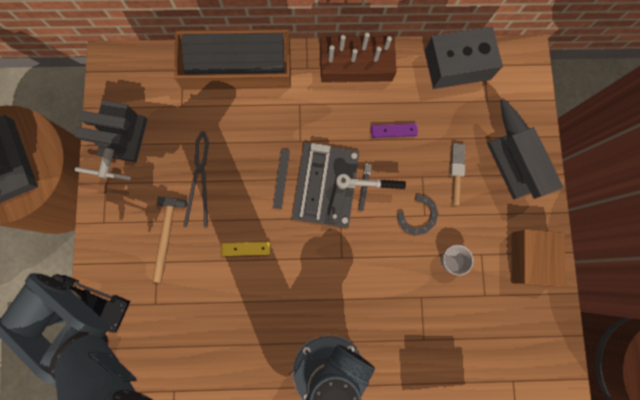

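View pics/scene0.png

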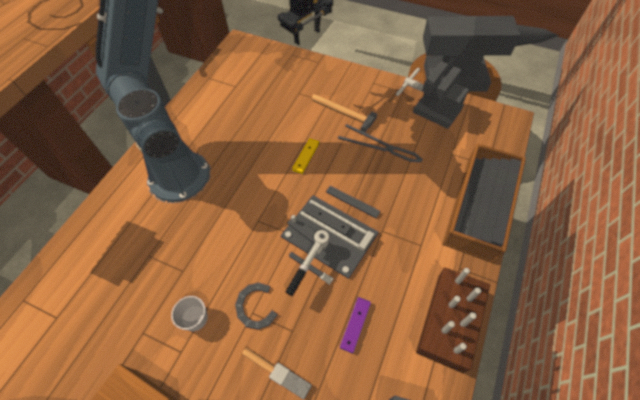

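The fixture shows at about (328,184) in the top view. The end stop is at its upper end (world +x), and the wrench points right to about (405,184). I'll enlarge that area.

```bash
cat > h.py <<'E'
import numpy as np
from rig import bot
def ray(name,px,z,m=None):
    m=m or bot.camera_model(name); R=m["R"];t=m["t"];K=m["intrinsics"]
    d=R.T@np.linalg.inv(K)@np.array([px[0],px[1],1.]); c=-R.T@t
    return c+d*(z-c[2])/d[2]
def proj(name,X,m=None):
    m=m or bot.camera_model(name); p=m["intrinsics"]@(m["R"]@np.asarray(X)+m["t"]); return p[:2]/p[2]
E
python3 - <<'E'
import cv2
i=cv2.imread("pics/top0.png")[130:240,270:420]
i=cv2.resize(i,None,fx=5.3,fy=5.3,interpolation=cv2.INTER_CUBIC)
i=cv2.convertScaleAbs(i,alpha=1.6,beta=20)
cv2.imwrite("pics/c1.png",i)
E
```

```text
(no output)
```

View pics/c1.png

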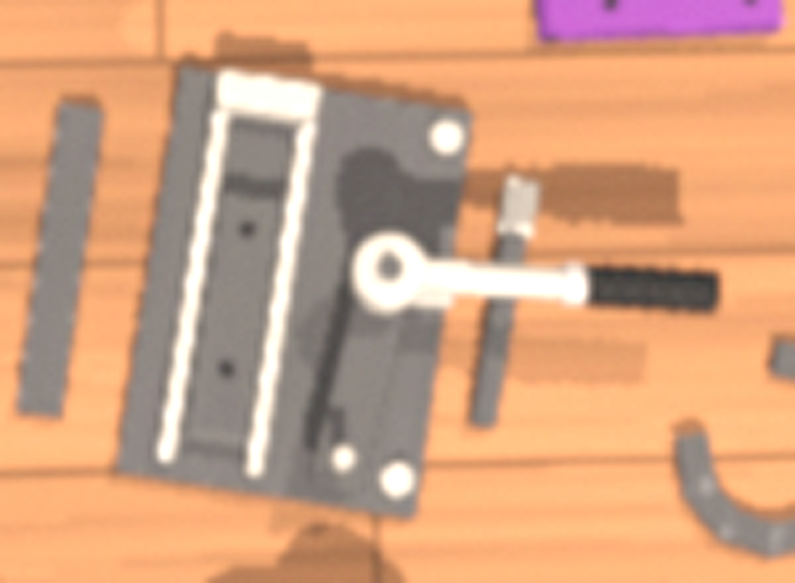

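The crop shows the plate corners at (180,62), (470,103), (413,517) and (118,472). The wrench head is at (388,268), the grip middle at about (653,289), and the strap pin top at (343,458). The bar's front is at about (255,187) and its rear at about (212,445).

```bash
cat >> h.py <<'E'
def fix(): 
    # fixture pose fitted: returns origin xy, R2
    import json; d=json.load(open('fix.json')); c,s=np.cos(d[2]),np.sin(d[2]); return np.array(d[:2]),np.array([[c,-s],[s,c]])
E
python3 - <<'E'
from h import *
import json
from scipy.optimize import least_squares
c=lambda u,v:(270+(u+.5)/5.3-.5,130+(v+.5)/5.3-.5)
w=lambda u,v,z:ray("top",c(u,v),z)[:2]
obs=[((120,90),w(180,62,.015)),((120,-90),w(470,103,.015)),((-130,-90),w(413,517,.015)),((-130,90),w(118,472,.015)),((0,-50),w(388,268,.088))]
def f(p):
    R=np.array([[np.cos(p[2]),-np.sin(p[2])],[np.sin(p[2]),np.cos(p[2])]])
    return np.concatenate([p[:2]+R@(np.array(a)/1000)-b for a,b in obs])
s=least_squares(f,[.5,0,0]); print(s.x,np.degrees(s.x[2]),(s.fun*1000).round(1))
json.dump(list(s.x),open("fix.json","w"))
o,R=fix(); loc=lambda p:(R.T@(p-o)*1000).round(1)
for n,u,v,z in (("pin",343,458,.08),("barfront",255,187,.033),("barrear",212,445,.025),("gripmid",653,289,.085),("gripend",718,291,.072),("head",388,268,.088)):
    p=w(u,v,z); print(n,p.round(4),loc(p))
E
```

```text
[ 0.57560601 -0.0048833  -0.16921984] -9.695582734418508 [-1.8  1.4 -3.  -0.9  1.4 -2.3  1.4  2.2  2.  -0.3]
pin [ 0.4582 -0.0254] [-112.3  -40. ]
barfront [0.6276 0.0191] [47.2 32.4]
barrear [0.4747 0.0479] [-108.3   35. ]
gripmid [ 0.5506 -0.2045] [   8.9 -201. ]
gripend [ 0.5512 -0.2444] [  16.3 -240.2]
head [ 0.5652 -0.0538] [ -2. -50.]
```

```bash
cat >> h.py <<'E'
from scipy.spatial.transform import Rotation as Ro
def go(*T):
    """targets (x,y mm fixture, z world mm, tool-y direction deg in fixture); prints [cm, rotvec deg] from present pose"""
    s=bot.read_state(); o,R=fix(); A=s["tcp_rot"]; yaw=np.degrees(np.arctan2(R[1,0],R[0,0]))
    loc=R.T@(s["position"][:2]-o)*1000; yl=np.degrees(np.arctan2(A[1,1],A[0,1]))-yaw
    print("now",s["time_s"],loc.round(1),(s["position"][2]*1000).round(1),"ydir",yl.round(1),"F",(R.T@s["force"][:2]).round(2),s["force"][2].round(2))
    for x,y,z,a in T:
        p=np.r_[o+R@np.array([x,y])/1000,z/1000]; g=np.radians(a+yaw); Y=np.array([np.cos(g),np.sin(g),0]); Z=np.array([0,0,-1.]); X=np.cross(Y,Z)
        B=np.c_[X,Y,Z]; print((x,y,z,a),(A.T@(p-s["position"])*100).round(2),np.degrees(Ro.from_matrix(A.T@B).as_rotvec()).round(2))
E
python3 -c "
from h import *
go((-135,35,120,0),(-135,35,31,0))"
```

```text
now 0.1 [-434.8  517.8] 232.7 ydir 77.6 F [-0.47 -0.71] 0.32
(-135, 35, 120, 0) [-39.62 -40.73  11.33] [-1.000e-01  6.000e-02  7.765e+01]
(-135, 35, 31, 0) [-39.62 -40.71  20.23] [-1.000e-01  6.000e-02  7.765e+01]
```

Call:
apply_moves([
  [[-10, -10.2, 2, 0, 0, 20, -1], [-20, -20.4, 4, 0, 0, 40, -1], [-30, -30.5, 6, 0, 0, 60, -1], [-39.6, -40.7, 11.3, -0.1, 0, 77.65, -1], [-39.6, -40.7, 11.3, -0.1, 0, 77.65, -1], [-39.6, -40.7, 11.3, -0.1, 0, 77.65, -1], [-39.6, -40.7, 11.3, -0.1, 0, 77.65, -1], [-39.6, -40.7, 11.3, -0.1, 0, 77.65, -1], [-39.6, -40.7, 11.3, -0.1, 0, 77.65, -1], [-39.6, -40.7, 11.3, -0.1, 0, 77.65, -1], [-39.6, -40.7, 11.3, -0.1, 0, 77.65, -1], [-39.6, -40.7, 11.3, -0.1, 0, 77.65, -1], [-39.6, -40.7, 11.3, -0.1, 0, 77.65, -1]],
])

```text
time_s: 1.72
position: [0.4481, 0.0549, 0.1209]
tcp_rot: [[0.166, 0.986, 0.001], [0.986, -0.166, 0.001], [0.001, 0.001, -1.0]]
force: [0.5, -0.0, 0.3]
opening: 0.005
grasp_force: 0.0
```

```bash
python3 - <<'E'
from h import *
import cv2,pickle
go((-135,35,31,0),(-100,35,31,0),(-70,35,31,0))
m=bot.camera_model("wrist"); cv2.imwrite("pics/w1.png",bot.capture("wrist")); pickle.dump(m,open("w1.pkl","wb"))
E
```

```text
now 1.725 [-135.8   37.5] 120.9 ydir 0.1 F [0.48 0.05] 0.31
(-135, 35, 31, 0) [-0.26  0.07  8.99] [ 0.06 -0.07  0.15]
(-100, 35, 31, 0) [-0.27  3.57  8.99] [ 0.06 -0.07  0.15]
(-70, 35, 31, 0) [-0.28  6.57  8.99] [ 0.06 -0.07  0.15]
```

View pics/w1.png

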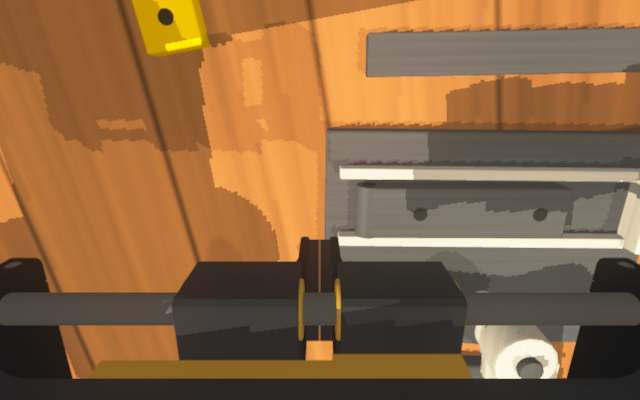

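The wrist view shows the plate's rear corner at (327,129), the rail ends at col 340 (rows 167–178 and 235–245), and the bar's rear at col 358.

```bash
python3 - <<'E'
from h import *
import pickle
m=pickle.load(open("w1.pkl","rb")); o,R=fix()
for n,px,z in (("corner -130,90",(327,129),.015),("rail L outer -120",(341,167),.026),("rail L inner 57",(341,179),.026),("rail R inner 13",(338,236),.026),("bar rear",(358,210),.024),("bar L edge,54",(400,183),.033),("stop face 95,57",(616,181),.037)):
    p=ray("wrist",px,z,m)[:2]; print(n,p.round(4),(R.T@(p-o)*1000).round(1))
E
```

```text
corner -130,90 [0.4634 0.104 ] [-129.    88.5]
rail L outer -120 [0.4689 0.0778] [-119.1   63.5]
rail L inner 57 [0.4676 0.0692] [-118.9   54.8]
rail R inner 13 [0.4589 0.0261] [-120.2   10.8]
bar rear [0.4765 0.0433] [-105.8   30.8]
bar L edge,54 [0.5072 0.0616] [-78.6  54. ]
stop face 95,57 [0.651  0.0401] [66.7 57. ]
```

Call:
apply_moves([
  [[-0.35, 0, 5, 0, 0, 0, -1], [-0.35, 0, 9, 0, 0, 0, -1], [-0.35, 0, 9, 0, 0, 0, -1], [-0.35, 0.5, 9, 0, 0, 0, -1], [-0.35, 1, 9, 0, 0, 0, -1], [-0.35, 1.4, 9, 0, 0, 0, -1], [-0.35, 1.8, 9, 0, 0, 0, -1], [-0.35, 2.2, 9, 0, 0, 0, -1], [-0.35, 2.6, 9, 0, 0, 0, -1], [-0.35, 3.0, 9, 0, 0, 0, -1], [-0.35, 3.5, 9, 0, 0, 0, -1], [-0.35, 4.0, 9, 0, 0, 0, -1], [-0.35, 4.5, 9, 0, 0, 0, -1], [-0.35, 5, 9, 0, 0, 0, -1], [-0.35, 5.4, 9, 0, 0, 0, -1], [-0.35, 5.4, 9, 0, 0, 0, -1]],
])

```text
time_s: 3.78
position: [0.4981, 0.0415, 0.0305]
tcp_rot: [[0.168, 0.986, -0.006], [0.986, -0.168, 0.002], [0.001, -0.006, -1.0]]
force: [-4.4, 2.5, 3.5]
opening: 0.003
grasp_force: 2.5
```

```bash
python3 -c "
from h import *
go((-70,34,31,0))"
```

```text
now 3.775 [-84.2  32.7] 30.5 ydir 0.0 F [-4.79  1.75] 3.46
(-70, 34, 31, 0) [ 0.13  1.42 -0.06] [-0.36 -0.05  0.  ]
```

Call:
apply_moves([
  [[0, 0.3, 0, 0, 0, 0, -1], [0, 0.6, 0, 0, 0, 0, -1], [0, 0.8, 0, 0, 0, 0, -1], [0, 1.0, 0, 0, 0, 0, -1], [0, 1.2, 0, 0, 0, 0, -1], [0, 1.2, 0, 0, 0, 0, -1]],
])

```text
time_s: 4.53
position: [0.5092, 0.0396, 0.0305]
tcp_rot: [[0.168, 0.986, -0.008], [0.986, -0.168, 0.002], [0.001, -0.008, -1.0]]
force: [-6.1, -0.3, 4.3]
opening: 0.004
grasp_force: 3.0
```

Call:
apply_moves([
  [[0, 0.1, 0, 0, 0, 0, -1], [0, 0.2, 0, 0, 0, 0, -1], [0, 0.3, 0, 0, 0, 0, -1], [0, 0.3, 0, 0, 0, 0, -1]],
])

```text
time_s: 5.03
position: [0.5122, 0.0391, 0.0304]
tcp_rot: [[0.168, 0.986, -0.007], [0.986, -0.168, 0.002], [0.001, -0.008, -1.0]]
force: [-6.1, 1.3, 4.5]
opening: 0.003
grasp_force: 2.9
```

```bash
python3 -c "
from h import *
go((-70,34,31,0))"
```

```text
now 5.025 [-69.9  32.7] 30.4 ydir 0.0 F [-6.2   0.25] 4.53
(-70, 34, 31, 0) [ 0.13 -0.01 -0.06] [-0.44 -0.05  0.01]
```

Friction is a steady 6 N, so the bar isn't at the stop yet. I'll keep going in small steps.

Call:
apply_moves([
  [[0, 0.1, 0, 0, 0, 0, -1], [0, 0.2, 0, 0, 0, 0, -1], [0, 0.3, 0, 0, 0, 0, -1], [0, 0.3, 0, 0, 0, 0, -1]],
])

```text
time_s: 5.52
position: [0.5154, 0.0386, 0.0304]
tcp_rot: [[0.168, 0.986, -0.007], [0.986, -0.168, 0.002], [0.001, -0.007, -1.0]]
force: [-6.1, 1.3, 3.2]
opening: 0.008
grasp_force: 2.8
```

Call:
apply_moves([
  [[0, 0.1, 0, 0, 0, 0, -1], [0, 0.2, 0, 0, 0, 0, -1], [0, 0.2, 0, 0, 0, 0, -1]],
])

```text
time_s: 5.9
position: [0.5168, 0.0384, 0.0304]
tcp_rot: [[0.168, 0.986, -0.008], [0.986, -0.168, 0.002], [0.001, -0.008, -1.0]]
force: [-6.0, 1.4, 2.9]
opening: -0.0
grasp_force: 3.1
```

Call:
apply_moves([
  [[0, 0.1, 0, 0, 0, 0, -1], [0, 0.2, 0, 0, 0, 0, -1], [0, 0.2, 0, 0, 0, 0, -1]],
])

```text
time_s: 6.28
position: [0.5168, 0.0383, 0.0303]
tcp_rot: [[0.168, 0.986, -0.012], [0.986, -0.168, 0.003], [0.001, -0.012, -1.0]]
force: [-9.2, 1.0, 6.5]
opening: 0.002
grasp_force: 4.5
```

Call:
apply_moves([
  [[0, 0.15, 0, 0, 0, 0, -1], [0, 0.3, 0, 0, 0, 0, -1], [0, 0.3, 0, 0, 0, 0, -1]],
])

```text
time_s: 6.65
position: [0.5169, 0.0384, 0.0302]
tcp_rot: [[0.168, 0.986, -0.018], [0.986, -0.168, 0.004], [0.001, -0.019, -1.0]]
force: [-12.2, 0.9, 10.9]
opening: 0.006
grasp_force: 6.3
```

Call:
apply_moves([
  [[0, -0.5, 0, 0, 0, 0, -1], [0, -1.5, 0, 0, 0, 0, -1], [0, -1.5, -5, 0, 0, 0, -1], [0, -1.5, -10, 0, 0, 0, -1], [0, -1.5, -10, 0, 0, 0, -0.2]],
])

```text
time_s: 7.28
position: [0.515, 0.0387, 0.1344]
tcp_rot: [[0.168, 0.986, 0.012], [0.986, -0.168, -0.001], [0.001, 0.012, -1.0]]
force: [-0.1, 0.3, -0.6]
opening: 0.057
grasp_force: 0.0
```

```bash
python3 - <<'E'
from h import *
import cv2
i=bot.capture("top")[130:240,270:420]
i=cv2.resize(i,None,fx=5.3,fy=5.3,interpolation=cv2.INTER_CUBIC)
cv2.imwrite("pics/c2.png",cv2.convertScaleAbs(i,alpha=1.6,beta=20))
go((-110,-41,130,85),(-110,-41,65,85))
E
```

```text
now 7.325 [-68.8  32.6] 132.5 ydir -0.0 F [-0.48 -0.23] 0.93
(-110, -41, 130, 85) [-7.36 -4.12  0.21] [  0.4    0.27 -85.01]
(-110, -41, 65, 85) [-7.37 -4.17  6.71] [  0.4    0.27 -85.01]
```

The bar stopped at the end stop: the force rose to 12 N with no further motion. Next is the pin.

Call:
apply_moves([
  [[-2, -1, 0, 0, 0, -10, 0], [-4, -2, 0, 0, 0, -20, 0], [-6, -3, 0, 0, 0, -30, 0], [-7.3, -4.2, 0, 0, 0, -40, 0], [-7.3, -4.2, 0, 0, 0, -50, 0], [-7.3, -4.2, 0, 0, 0, -60, 0], [-7.3, -4.2, 0, 0, 0, -70, 0], [-7.3, -4.2, 0, 0, 0, -80, 0], [-7.3, -4.2, 0, 0, 0, -85, 0], [-7.3, -4.2, 0, 0, 0, -85, 0]],
])

```text
time_s: 8.57
position: [0.457, -0.0256, 0.1294]
tcp_rot: [[-0.967, 0.255, -0.001], [0.255, 0.967, 0.001], [0.001, 0.001, -1.0]]
force: [0.3, -0.7, -0.2]
opening: 0.498
grasp_force: 0.0
```

```bash
python3 - <<'E'
from h import *
import cv2,pickle
go((-111,-40.5,65,85))
m=bot.camera_model("wrist"); cv2.imwrite("pics/w2.png",bot.capture("wrist")); pickle.dump(m,open("w2.pkl","wb"))
E
```

```text
now 8.575 [-113.4  -40.4] 129.4 ydir 84.9 F [ 0.45 -0.61] -0.23
(-111, -40.5, 65, 85) [-0.25  0.    6.44] [ 0.07 -0.05 -0.07]
```

View pics/w2.png

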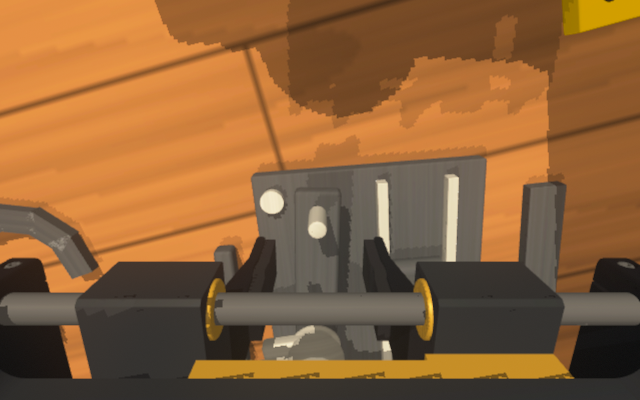

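View pics/c2.png

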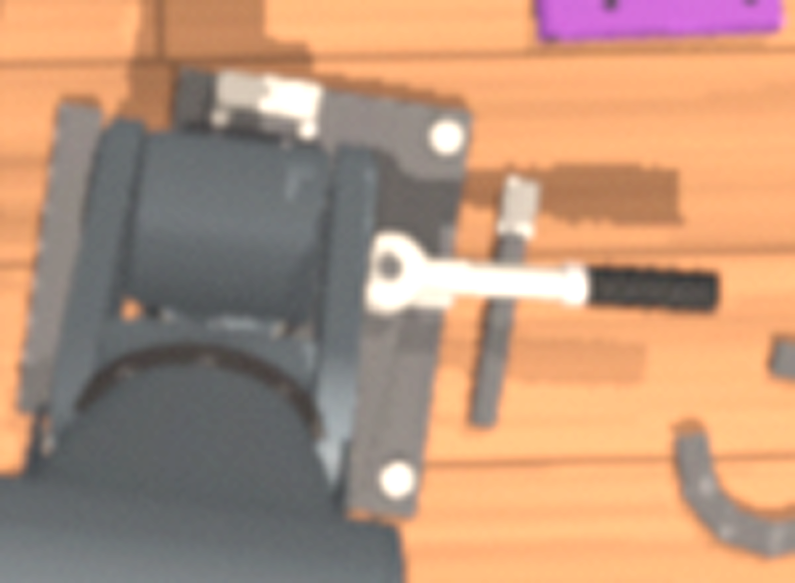

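The wrist view shows the pin top at about (317,213), midway between the fingers. In the top view the arm hides the bar. I'll measure the pin and plan the arc.

```bash
python3 - <<'E'
from h import *
import pickle
m=pickle.load(open("w2.pkl","rb")); o,R=fix()
for n,px,z in (("pin",(317,213),.08),("corner -130,-90",(252,175),.015),("corner -130,90",(486,156),.015)):
    p=ray("wrist",px,z,m)[:2]; print(n,p.round(4),(R.T@(p-o)*1000).round(1))
E
```

```text
pin [ 0.4493 -0.0249] [-121.2  -41. ]
corner -130,-90 [ 0.4303 -0.0713] [-132.  -90.]
corner -130,90 [0.4609 0.1027] [-131.2   86.7]
```

```bash
python3 - <<'E'
from h import *
import pickle
m=pickle.load(open("w2.pkl","rb")); o,R=fix()
print("cam",R.T@((-m["R"].T@m["t"])[:2]-o)*1000)
for z in (.05,.08):
  for px in ((317,213),(317,233)): p=ray("wrist",px,z,m)[:2]; print(z,px,(R.T@(p-o)*1000).round(1))
  print(z,proj("wrist",np.r_[o+R@np.array([-.111,-.04]),z],m))
E
```

```text
cam [-195.93338675  -33.33094239]
0.05 (317, 213) [-110.   -42.1]
0.05 (317, 233) [-95.2 -43.5]
0.05 [319.97208939 211.36366062]
0.08 (317, 213) [-121.2  -41. ]
0.08 (317, 233) [-108.3  -42.1]
0.08 [320.12899937 228.62115893]
```

The pin's base is at row 211 and its top at row 229, which puts it at about (-111,-42). That agrees with a radius of 110.

Call:
apply_moves([
  [[-0.25, -0.15, 4, 0, 0, 0, 0], [-0.25, -0.15, 6.4, 0, 0, 0, 0], [-0.25, -0.15, 6.4, 0, 0, 0, 0], [-0.25, -0.15, 6.4, 0, 0, 0, -1], [-0.25, -0.15, 6.4, 0, 0, 0, -1], [-0.25, -0.15, 6.4, 0, 0, 0, -1], [-0.25, -0.15, 6.4, 0, 0, 0, -1], [-0.25, -0.15, 6.4, 0, 0, 0, -1], [-0.25, -0.15, 6.4, 0, 0, 0, -1]],
])

```text
time_s: 9.75
position: [0.46, -0.0278, 0.067]
tcp_rot: [[-0.967, 0.254, 0.002], [0.254, 0.967, 0.001], [-0.002, 0.001, -1.0]]
force: [-0.5, 1.5, 5.7]
opening: 0.128
grasp_force: 30.0
```

```bash
python3 - <<'E'
from h import *
cx,cy=-1,-51
go(*[(cx-110*np.sin(np.radians(t)),cy+110*np.cos(np.radians(t)),65,t) for t in [80,75,70,65,60,55,50,45,40,35,30,25,20,15,10,5,0]])
E
```

```text
now 9.75 [-110.1  -42.1] 67.0 ydir 85.0 F [-0.73  1.4 ] 5.7
(np.float64(-109.32885283134289), np.float64(-31.898700456637656), 65, 80) [0.02 1.02 0.2 ] [0.07 0.12 4.99]
(np.float64(-107.25184089179751), np.float64(-22.529905038722717), 65, 75) [-0.11  1.97  0.2 ] [0.07 0.11 9.99]
(np.float64(-104.36618828644991), np.float64(-13.377784234176431), 65, 70) [-0.32  2.91  0.2 ] [ 0.08  0.11 14.99]
(np.float64(-100.6938565740315), np.float64(-4.511991208523064), 65, 65) [-0.61  3.82  0.2 ] [ 0.08  0.11 19.99]
(np.float64(-96.26279441628824), np.float64(4.000000000000014), 65, 60) [-0.97  4.71  0.2 ] [ 0.09  0.1  24.99]
(np.float64(-91.1067248717891), np.float64(12.093407998615078), 65, 55) [-1.42  5.56  0.2 ] [ 0.09  0.1  29.99]
(np.float64(-85.26488874308758), np.float64(19.70663706551933), 65, 50) [-1.93  6.37  0.21] [ 0.1   0.1  34.99]
(np.float64(-78.78174593052022), np.float64(26.78174593052023), 65, 45) [-2.52  7.13  0.21] [ 0.1   0.09 39.99]
(np.float64(-71.70663706551932), np.float64(33.26488874308758), 65, 40) [-3.16  7.84  0.21] [ 0.11  0.09 44.99]
(np.float64(-64.09340799861506)
[... 188 characters left out ...]
99]
(np.float64(-47.488008791476936), np.float64(48.6938565740315), 65, 25) [-5.44  9.59  0.22] [ 0.12  0.07 59.99]
(np.float64(-38.62221576582356), np.float64(52.366188286449926), 65, 20) [-6.29 10.03  0.22] [ 0.12  0.07 64.99]
(np.float64(-29.470094961277283), np.float64(55.251840891797514), 65, 15) [-7.18 10.4   0.22] [1.300e-01 6.000e-02 6.999e+01]
(np.float64(-20.101299543362337), np.float64(57.328852831342886), 65, 10) [-8.09 10.69  0.22] [1.300e-01 6.000e-02 7.499e+01]
(np.float64(-10.587131702242399), np.float64(58.58141679009201), 65, 5) [-9.03 10.89  0.23] [1.300e-01 5.000e-02 7.999e+01]
(np.float64(-1.0), np.float64(59.0), 65, 0) [-9.98 11.02  0.23] [1.400e-01 5.000e-02 8.499e+01]
```

Call:
apply_moves([
  [[0.02, 1.02, -0.1, 0, 0, 5, -1], [-0.11, 1.97, -0.1, 0, 0, 10, -1], [-0.32, 2.91, -0.1, 0, 0, 15, -1], [-0.61, 3.82, -0.1, 0, 0, 20, -1], [-0.97, 4.71, -0.1, 0, 0, 25, -1], [-1.42, 5.56, -0.1, 0, 0, 30, -1], [-1.93, 6.37, -0.1, 0, 0, 35, -1], [-2.52, 7.13, -0.1, 0, 0, 40, -1]],
])

```text
time_s: 10.75
position: [0.5039, 0.0335, 0.0671]
tcp_rot: [[-0.576, 0.817, 0.004], [0.817, 0.576, -0.002], [-0.004, 0.002, -1.0]]
force: [2.4, -7.2, -5.7]
opening: 0.128
grasp_force: 30.0
```

```bash
python3 - <<'E'
from h import *
cx,cy=-1,-51
go(*[(cx-110*np.sin(np.radians(t)),cy+110*np.cos(np.radians(t)),67,t) for t in [40,35,30,25,20,15,10,5,0]])
E
```

```text
now 10.75 [-77.1  25.7] 67.1 ydir 44.9 F [ 3.58 -6.73] -5.71
(np.float64(-71.70663706551932), np.float64(33.26488874308758), 67, 40) [0.15 0.92 0.01] [0.14 0.21 4.9 ]
(np.float64(-64.09340799861506), np.float64(39.1067248717891), 67, 35) [0.03 1.87 0.02] [0.15 0.2  9.9 ]
(np.float64(-55.99999999999999), np.float64(44.26279441628826), 67, 30) [-0.18  2.8   0.02] [ 0.16  0.19 14.9 ]
(np.float64(-47.488008791476936), np.float64(48.6938565740315), 67, 25) [-0.46  3.72  0.02] [ 0.17  0.19 19.9 ]
(np.float64(-38.62221576582356), np.float64(52.366188286449926), 67, 20) [-0.83  4.61  0.03] [ 0.18  0.18 24.9 ]
(np.float64(-29.470094961277283), np.float64(55.251840891797514), 67, 15) [-1.27  5.46  0.03] [ 0.19  0.17 29.9 ]
(np.float64(-20.101299543362337), np.float64(57.328852831342886), 67, 10) [-1.79  6.27  0.03] [ 0.2   0.16 34.9 ]
(np.float64(-10.587131702242399), np.float64(58.58141679009201), 67, 5) [-2.37  7.03  0.04] [ 0.2   0.16 39.9 ]
(np.float64(-1.0), np.float64(59.0), 67, 0) [-3.01  7.74  0.04] [ 0.21  0.15 44.9 ]
```

Call:
apply_moves([
  [[0.0, 0.92, 0.06, 0, 0, 5, -1], [-0.11, 1.87, 0.06, 0, 0, 10, -1], [-0.32, 2.8, 0.06, 0, 0, 15, -1], [-0.6, 3.72, 0.06, 0, 0, 20, -1], [-0.97, 4.61, 0.06, 0, 0, 25, -1], [-1.41, 5.46, 0.06, 0, 0, 30, -1], [-1.93, 6.27, 0.06, 0, 0, 35, -1], [-2.51, 7.03, 0.06, 0, 0, 40, -1], [-3.15, 7.74, 0.06, 0, 0, 45, -1], [-3.15, 7.74, 0.06, 0, 0, 45, -1]],
])

```text
time_s: 12.0
position: [0.5843, 0.0504, 0.067]
tcp_rot: [[0.167, 0.986, 0.002], [0.986, -0.167, -0.004], [-0.004, 0.002, -1.0]]
force: [-1.0, -9.8, 2.2]
opening: 0.124
grasp_force: 30.0
```

```bash
python3 - <<'E'
from h import *
go((0,59,67,0))
E
```

```text
now 12.0 [-0.8 55.9] 67.0 ydir 0.1 F [ 0.66 -9.87] 2.25
(0, 59, 67, 0) [0.31 0.08 0.  ] [0.13 0.23 0.08]
```

Call:
apply_moves([
  [[0, 0, 0, 0, 0, 0, -0.3], [0, 0, 0, 0, 0, 0, -0.2], [0, 0, 0, 0, 0, 0, -0.2], [0, 0, -6, 0, 0, 0, -0.2], [0, -6, -8, 0, 0, 0, -0.2], [2, -12, -8, 0, 0, 0, -0.2], [6, -18, -8, 0, 0, 0, -0.2], [6, -18, -8, 0, 0, 0, -0.2]],
])

```text
time_s: 13.0
position: [0.4113, 0.1451, 0.147]
tcp_rot: [[0.165, 0.986, -0.003], [0.986, -0.165, 0.001], [0.0, -0.003, -1.0]]
force: [0.7, -0.6, -0.1]
opening: 0.396
grasp_force: 0.0
```

```bash
python3 - <<'E'
from h import *
import cv2,pickle
go((50,-205,140,0))
m=bot.camera_model("wrist"); cv2.imwrite("pics/w3.png",bot.capture("wrist")); pickle.dump(m,open("w3.pkl","wb"))
t=bot.capture("top"); cv2.imwrite("pics/top3.png",t)
a=cv2.resize(t[135:235,280:400],None,fx=5,fy=5,interpolation=cv2.INTER_CUBIC)
cv2.imwrite("pics/c3.png",cv2.convertScaleAbs(a,alpha=1.6,beta=20))
E
```

```text
now 13.0 [-187.3  120.1] 147.0 ydir 0.2 F [ 0.74 -0.45] -0.05
(50, -205, 140, 0) [-32.6   23.61   0.61] [-0.19 -0.02  0.21]
```

View pics/w3.png

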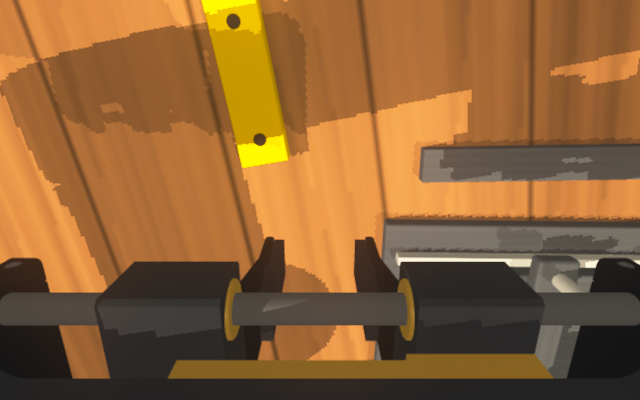

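View pics/c3.png

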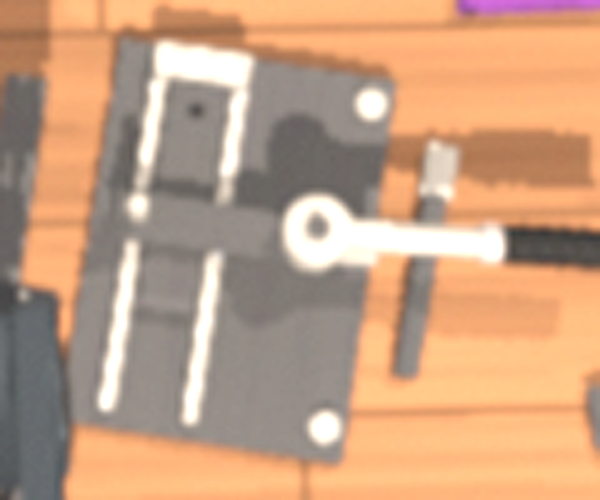

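The bar sits against the stop and the strap lies across it. The pin is at crop (137,208) and the wrench head at (316,231). I'll check how square it is numerically.

```bash
python3 - <<'E'
from h import *
import cv2
o,R=fix(); t=cv2.imread("pics/top3.png").astype(float); a=cv2.imread("pics/top0.png").astype(float)
g=t.sum(2)/3
# pin: weighted centroid in window
def cen(g,u,v,r,base):
    V,U=np.mgrid[v-r:v+r+1,u-r:u+r+1]; w=np.clip(g[v-r:v+r+1,u-r:u+r+1]-base,0,None); return (U*w).sum()/w.sum(),(V*w).sum()/w.sum()
L=lambda px,z:(R.T@(ray("top",px,z)[:2]-o)*1000).round(1)
print(g[172:184,302:314].astype(int))
pc=cen(g,307,176,3,110); hs=a.sum(2)/3
print("pin",pc,L(pc,.08)); 
p0=cen(hs,334,216,3,110); print("pin start",p0,L(p0,.08))
# rail direction: fit on white rails from start image, rows
for u0,u1 in ((299,314),(314,334)):
    pts=[]
    for v in range(153,217):
        lo,hi=(int(311-(v-152)*.16)-4,int(311-(v-152)*.16)+5) if u0==299 else (int(328-(v-152)*.165)-4,int(328-(v-152)*.165)+5)
        w=np.clip(hs[v,lo:hi]-130,0,None)
        if w.sum()>40: pts.append(L(((np.arange(lo,hi)*w).sum()/w.sum(),v),.026))
    pts=np.array(pts); k=np.polyfit(pts[:,0],pts[:,1],1); print("rail slope deg",np.degrees(np.arctan(k[0])).round(2),"y at 0",k[1].round(1),len(pts))
# strap edges: darkness profile along columns between rails and beyond
for u in range(312,334,3): print(u,g[168:196,u].astype(int))
E
```

```text
[[ 56  54  56  51  66  98 103  82  57  50  52  51]
 [ 59  61  64  64  86 108 104  81  63  61  61  58]
 [ 61  62  70  86 120 141 136 104  77  70  70  67]
 [ 61  64  77 104 142 159 156 120  83  74  74  73]
 [ 61  67  78 106 142 157 152 118  82  74  74  75]
 [ 61  66  74  92 124 141 136 106  79  74  75  75]
 [ 61  66  67  78 104 117 114  93  77  74  75  75]
 [ 61  64  65  69  83  92  92  83  75  73  75  74]
 [ 63  63  65  66  72  76  79  77  76  75  74  75]
 [ 64  66  67  69  74  75  75  75  75  76  75  76]
 [ 65  65  69  80  86  81  74  72  73  75  77  76]
 [ 64  63  74 106 115  98  73  66  69  71  72  72]]
pin (np.float64(307.2208101667991), np.float64(175.5750595710882)) [-2.2 58.2]
pin start (np.float64(334.38147138964575), np.float64(215.97366030881017)) [-112.2  -40.2]
rail slope deg -0.37 y at 0 60.3 45
rail slope deg -0.45 y at 0 8.2 49
312 [72 70 63 53 52 61 70 74 74 75 75 75 74 75 77 72 64 66 70 75 76 75 75 76
 75 76 79 80]
315 [75 74 67 54 50 52 62 73 75 75 74 75 75 75 75 72 65 63 64 69 73 74 74 74
 73 74 77 80]
318 [76 75 67 56 50 51 60 71 75 75 75 75 75 76 75 76 71 63 64 69 73 75 75 76
 74 72 72 74]
321 [ 76  76  74  67  53  49  52  62  73  76  76  76  76  76  75  75  73  83
 104 123 135 139 146 149 152 154 158 162]
324 [137 137 116 107 110 112 106  93  78  75  75  76  76  75  76  74  78  91
 100  99  93  82  79  79  78  80  80  78]
327 [111  92  71  60  58  58  56  57  64  74  76  76  76  75  76  77  77  72
  63  63  64  63  64  64  63  65  65  64]
330 [67 55 51 50 50 50 51 51 61 74 77 76 77 77 76 77 76 75 69 63 64 64 64 64
 64 64 63 64]
333 [61 57 52 51 51 51 50 51 56 65 75 76 77 75 73 68 67 68 66 63 63 63 63 62
 63 62 63 63]
```

The pin turned through a clean 110 mm arc and the strap is within about 0.3° of square. Next, over to the wrench.

Call:
apply_moves([
  [[-5, 3.6, -3, 0, 0, 0, -1], [-10, 7.2, -3, 0, 0, 1, -1], [-15, 10.8, -3, 0, 0, 2, -1], [-20, 14.5, -3, 0, 0, -3, -1], [-25, 18.2, -3, 0, 0, -4, -1], [-30, 22, -3, 0, 0, -4.7, -1], [-32.7, 24.1, -3, 0, 0, -4.7, -1], [-32.7, 24.1, -3, 0, 0, -4.7, -1], [-32.7, 24.1, 0, 0, 0, -4.7, -1], [-32.7, 24.1, 4, 0, 0, -4.7, -1], [-32.7, 24.1, 8.1, 0, 0, -4.7, -1], [-32.7, 24.1, 8.1, 0, 0, -4.7, -1], [-32.7, 24.1, 8.1, 0, 0, -4.7, -1]],
])

```text
time_s: 14.72
position: [0.5995, -0.2199, 0.067]
tcp_rot: [[0.087, 0.996, 0.003], [0.996, -0.087, -0.0], [0.0, 0.003, -1.0]]
force: [0.3, -0.2, 0.3]
opening: 0.007
grasp_force: 0.0
```

```bash
cat >> h.py <<'E'
C=np.array([-2.5,-51.5])
def wr(off,phis,z=66):
    T=[]
    for f in phis:
        r=np.radians(f); p=C+155*np.array([np.sin(r),-np.cos(r)])+off*np.array([np.cos(r),np.sin(r)]); T.append((p[0].round(1),p[1].round(1),z,f))
    go(*T)
E
python3 -c "
from h import *
wr(30,[4.9]);wr(22,[4.9,3,1,-1,-3,-5,-7,-9,-11,-13,-15])"
```

```text
now 14.725 [  59.8 -208. ] 67.0 ydir 4.7 F [ 0.35 -0.14] 0.33
(np.float64(40.6), np.float64(-203.4), 66, 4.9) [ 0.61 -1.88  0.1 ] [ 0.17 -0.01 -0.19]
now 14.725 [  59.8 -208. ] 67.0 ydir 4.7 F [ 0.35 -0.14] 0.33
(np.float64(32.7), np.float64(-204.1), 66, 4.9) [ 0.61 -2.67  0.09] [ 0.17 -0.01 -0.19]
(np.float64(27.6), np.float64(-205.1), 66, 3) [ 0.55 -3.19  0.09] [ 0.17 -0.02  1.71]
(np.float64(22.2), np.float64(-206.1), 66, 1) [ 0.49 -3.73  0.09] [ 0.17 -0.02  3.71]
(np.float64(16.8), np.float64(-206.9), 66, -1) [ 0.46 -4.28  0.09] [ 0.17 -0.02  5.71]
(np.float64(11.4), np.float64(-207.4), 66, -3) [ 0.45 -4.82  0.09] [ 0.17 -0.02  7.71]
(np.float64(5.9), np.float64(-207.8), 66, -5) [ 0.46 -5.37  0.09] [ 0.17 -0.03  9.71]
(np.float64(0.4), np.float64(-208.0), 66, -7) [ 0.48 -5.92  0.08] [ 0.17 -0.03 11.71]
(np.float64(-5.0), np.float64(-208.0), 66, -9) [ 0.53 -6.46  0.08] [ 0.16 -0.03 13.71]
(np.float64(-10.5), np.float64(-207.9), 66, -11) [ 0.58 -7.01  0.08] [ 0.16 -0.04 15.71]
(np.float64(-15.9), np.float64(-207.5), 66, -13) [ 0.67 -7.54  0.08] [ 0.16 -0.04 17.71]
(np.float64(-21.4), np.float64(-206.9), 66, -15) [ 0.77 -8.09  0.08] [ 0.16 -0.04 19.71]
```

Call:
apply_moves([
  [[0.6, -0.8, 0.1, 0, 0, 0, -1], [0.6, -1.6, 0.1, 0, 0, 0, -1], [0.6, -2.2, 0.1, 0, 0, 0, -1], [0.6, -2.7, 0.1, 0, 0, 0, -1], [0.55, -3.2, 0.1, 0, 0, 1.7, -1], [0.55, -3.2, 0.1, 0, 0, 1.7, -1]],
])

```text
time_s: 15.48
position: [0.5692, -0.2118, 0.0656]
tcp_rot: [[0.118, 0.993, 0.006], [0.993, -0.118, -0.0], [0.0, 0.006, -1.0]]
force: [5.3, 2.0, -0.9]
opening: 0.004
grasp_force: 2.2
```

```bash
python3 -c "
from h import *
wr(22,[1,-1,-3,-5,-7,-9,-11,-13,-15])"
```

```text
now 15.475 [  28.5 -205. ] 65.6 ydir 2.9 F [4.88 2.88] -0.9
(np.float64(22.2), np.float64(-206.1), 66, 1) [-0.08 -0.64 -0.04] [ 0.35 -0.02  1.94]
(np.float64(16.8), np.float64(-206.9), 66, -1) [-0.13 -1.18 -0.04] [ 0.35 -0.03  3.94]
(np.float64(11.4), np.float64(-207.4), 66, -3) [-0.15 -1.72 -0.05] [ 0.35 -0.04  5.94]
(np.float64(5.9), np.float64(-207.8), 66, -5) [-0.16 -2.27 -0.05] [ 0.35 -0.04  7.94]
(np.float64(0.4), np.float64(-208.0), 66, -7) [-0.16 -2.83 -0.05] [ 0.35 -0.05  9.94]
(np.float64(-5.0), np.float64(-208.0), 66, -9) [-0.13 -3.36 -0.06] [ 0.35 -0.06 11.94]
(np.float64(-10.5), np.float64(-207.9), 66, -11) [-0.09 -3.91 -0.06] [ 0.34 -0.06 13.94]
(np.float64(-15.9), np.float64(-207.5), 66, -13) [-0.02 -4.45 -0.06] [ 0.34 -0.07 15.94]
(np.float64(-21.4), np.float64(-206.9), 66, -15) [ 0.07 -5.   -0.07] [ 0.34 -0.07 17.94]
```

Call:
apply_moves([
  [[-0.04, -0.32, 0, 0, 0, 1, -1], [-0.08, -0.64, 0, 0, 0, 2, -1], [-0.1, -0.9, 0, 0, 0, 3, -1], [-0.13, -1.18, 0, 0, 0, 4, -1], [-0.14, -1.45, 0, 0, 0, 5, -1], [-0.15, -1.72, 0, 0, 0, 6, -1], [-0.16, -2.0, 0, 0, 0, 7, -1], [-0.16, -2.27, 0, 0, 0, 8, -1], [-0.16, -2.55, 0, 0, 0, 9, -1], [-0.16, -2.83, 0, 0, 0, 10, -1]],
])

```text
time_s: 16.73
position: [0.5423, -0.2103, 0.0657]
tcp_rot: [[0.289, 0.957, 0.009], [0.957, -0.289, -0.001], [0.001, 0.009, -1.0]]
force: [7.0, 2.9, -1.1]
opening: 0.005
grasp_force: 3.1
```

```bash
python3 -c "
from h import *
wr(22,[-8,-9,-10,-11,-12,-13,-14,-15])"
```

```text
now 16.725 [   1.8 -208.1] 65.7 ydir -7.1 F [6.43 4.07] -1.1
(np.float64(-2.3), np.float64(-208.1), 66, -8) [-0.05 -0.41 -0.03] [ 0.5  -0.08  0.9 ]
(np.float64(-5.0), np.float64(-208.0), 66, -9) [-0.08 -0.68 -0.03] [ 0.5  -0.09  1.9 ]
(np.float64(-7.7), np.float64(-208.0), 66, -10) [-0.11 -0.94 -0.04] [ 0.5  -0.09  2.9 ]
(np.float64(-10.5), np.float64(-207.9), 66, -11) [-0.13 -1.22 -0.04] [ 0.5  -0.09  3.9 ]
(np.float64(-13.2), np.float64(-207.7), 66, -12) [-0.15 -1.49 -0.04] [ 0.5 -0.1  4.9]
(np.float64(-15.9), np.float64(-207.5), 66, -13) [-0.16 -1.76 -0.04] [ 0.49 -0.1   5.9 ]
(np.float64(-18.7), np.float64(-207.2), 66, -14) [-0.17 -2.04 -0.05] [ 0.49 -0.11  6.9 ]
(np.float64(-21.4), np.float64(-206.9), 66, -15) [-0.17 -2.32 -0.05] [ 0.49 -0.11  7.9 ]
```

Call:
apply_moves([
  [[-0.05, -0.3, 0, 0, 0, 1, -1], [-0.08, -0.6, 0, 0, 0, 2, -1], [-0.11, -0.9, 0, 0, 0, 3, -1]],
])

```text
time_s: 17.1
position: [0.5337, -0.2089, 0.0658]
tcp_rot: [[0.339, 0.941, 0.009], [0.941, -0.339, -0.002], [0.002, 0.009, -1.0]]
force: [7.4, 3.4, -0.6]
opening: 0.005
grasp_force: 3.3
```

Call:
apply_moves([
  [[-0.02, -0.27, 0, 0, 0, 1, -1], [-0.03, -0.54, 0, 0, 0, 2, -1], [-0.03, -0.8, 0, 0, 0, 3, -1]],
])

```text
time_s: 17.48
position: [0.5265, -0.2073, 0.0659]
tcp_rot: [[0.387, 0.922, 0.01], [0.922, -0.387, -0.003], [0.001, 0.011, -1.0]]
force: [8.0, 1.2, -1.6]
opening: 0.01
grasp_force: 3.4
```

Call:
apply_moves([
  [[0.0, -0.27, 0, 0, 0, 1, -1], [0.01, -0.54, 0, 0, 0, 2, -1]],
])

```text
time_s: 17.73
position: [0.5218, -0.206, 0.066]
tcp_rot: [[0.419, 0.908, 0.011], [0.908, -0.418, -0.005], [0.0, 0.012, -1.0]]
force: [7.1, -1.6, -1.6]
opening: 0.007
grasp_force: 3.6
```

```bash
python3 -c "
from h import *
wr(22,[-13,-14,-15,-16,-17,-18,-19,-20])"
```

```text
now 17.725 [ -19.2 -207.3] 66.0 ydir -15.0 F [ 7.23 -0.35] -1.61
(np.float64(-15.9), np.float64(-207.5), 66, -13) [0.06 0.32 0.  ] [ 0.68 -0.01 -2.04]
(np.float64(-18.7), np.float64(-207.2), 66, -14) [ 0.02  0.05 -0.  ] [ 0.68 -0.01 -1.04]
(np.float64(-21.4), np.float64(-206.9), 66, -15) [-0.02 -0.22 -0.01] [ 0.68 -0.02 -0.04]
(np.float64(-24.1), np.float64(-206.6), 66, -16) [-0.06 -0.49 -0.01] [ 0.68 -0.02  0.96]
(np.float64(-26.8), np.float64(-206.2), 66, -17) [-0.09 -0.76 -0.01] [ 0.68 -0.03  1.96]
(np.float64(-29.5), np.float64(-205.7), 66, -18) [-0.12 -1.04 -0.02] [ 0.68 -0.04  2.96]
(np.float64(-32.2), np.float64(-205.2), 66, -19) [-0.14 -1.31 -0.02] [ 0.68 -0.04  3.96]
(np.float64(-34.8), np.float64(-204.7), 66, -20) [-0.16 -1.57 -0.02] [ 0.68 -0.05  4.96]
```

Call:
apply_moves([
  [[-0.03, -0.27, 0, 0, 0, 1, -1], [-0.06, -0.54, 0, 0, 0, 2, -1]],
])

```text
time_s: 17.98
position: [0.5168, -0.2045, 0.066]
tcp_rot: [[0.45, 0.893, 0.011], [0.893, -0.45, -0.005], [0.001, 0.012, -1.0]]
force: [8.2, -1.3, 0.9]
opening: 0.006
grasp_force: 3.6
```

Call:
apply_moves([
  [[-0.03, -0.27, 0, 0, 0, 1, -1], [-0.05, -0.54, 0, 0, 0, 2, -1]],
])

```text
time_s: 18.23
position: [0.5119, -0.2028, 0.066]
tcp_rot: [[0.481, 0.877, 0.012], [0.877, -0.481, -0.005], [0.001, 0.013, -1.0]]
force: [6.9, -2.6, -0.9]
opening: 0.006
grasp_force: 3.7
```

Call:
apply_moves([
  [[-0.02, -0.27, 0, 0, 0, 1, -1], [-0.04, -0.54, 0, 0, 0, 2, -1]],
])

```text
time_s: 18.48
position: [0.5071, -0.2009, 0.0661]
tcp_rot: [[0.511, 0.86, 0.012], [0.86, -0.511, -0.006], [0.001, 0.013, -1.0]]
force: [7.6, -3.5, 0.0]
opening: 0.008
grasp_force: 3.8
```

Call:
apply_moves([
  [[-0.02, -0.27, 0, 0, 0, 1, -1], [-0.04, -0.54, 0, 0, 0, 2, -1]],
])

```text
time_s: 18.73
position: [0.5023, -0.1989, 0.0661]
tcp_rot: [[0.54, 0.841, 0.012], [0.841, -0.54, -0.007], [0.001, 0.014, -1.0]]
force: [6.0, -3.9, -1.6]
opening: 0.009
grasp_force: 3.9
```

Call:
apply_moves([
  [[-0.02, -0.27, 0, 0, 0, 1, -1], [-0.04, -0.54, 0, 0, 0, 2, -1]],
])

```text
time_s: 18.98
position: [0.4976, -0.1967, 0.0661]
tcp_rot: [[0.569, 0.822, 0.012], [0.822, -0.569, -0.007], [0.001, 0.014, -1.0]]
force: [5.8, -5.9, -1.7]
opening: 0.004
grasp_force: 4.0
```

Call:
apply_moves([
  [[-0.02, -0.27, 0, 0, 0, 1, -1], [-0.04, -0.54, 0, 0, 0, 2, -1]],
])

```text
time_s: 19.23
position: [0.4925, -0.1941, 0.066]
tcp_rot: [[0.597, 0.802, 0.011], [0.802, -0.597, -0.007], [0.001, 0.013, -1.0]]
force: [4.9, -6.5, -0.5]
opening: 0.006
grasp_force: 3.7
```

Call:
apply_moves([
  [[-0.02, -0.25, 0, 0, 0, 1, -1]],
])

```text
time_s: 19.35
position: [0.4901, -0.1927, 0.066]
tcp_rot: [[0.611, 0.792, 0.011], [0.792, -0.611, -0.007], [0.001, 0.013, -1.0]]
force: [4.7, -5.9, -1.3]
opening: 0.005
grasp_force: 3.5
```

Call:
apply_moves([
  [[-0.02, -0.25, 0, 0, 0, 1, -1]],
])

```text
time_s: 19.48
position: [0.4876, -0.1914, 0.0659]
tcp_rot: [[0.625, 0.781, 0.01], [0.781, -0.625, -0.007], [0.001, 0.012, -1.0]]
force: [2.6, -7.5, -0.9]
opening: 0.004
grasp_force: 3.4
```

Call:
apply_moves([
  [[-0.02, -0.25, 0, 0, 0, 1, -1]],
])

```text
time_s: 19.6
position: [0.4852, -0.1899, 0.0659]
tcp_rot: [[0.638, 0.77, 0.009], [0.77, -0.638, -0.007], [0.0, 0.011, -1.0]]
force: [2.5, -7.5, 0.1]
opening: 0.007
grasp_force: 3.1
```

Call:
apply_moves([
  [[-0.02, -0.25, 0, 0, 0, 1, -1], [-0.03, -0.5, 0, 0, 0, 2, -1]],
])

```text
time_s: 19.85
position: [0.4803, -0.1864, 0.0657]
tcp_rot: [[0.664, 0.747, 0.007], [0.747, -0.664, -0.006], [0.0, 0.009, -1.0]]
force: [1.0, -6.3, 0.6]
opening: 0.007
grasp_force: 2.6
```

```bash
python3 -c "
from h import *
wr(22,[-32,-33,-34])
s=bot.read_state();o,R=fix();d=R.T@(s['position'][:2]-o)*1000-C
print(d,np.hypot(*d),np.degrees(np.arctan2(d[0],-d[1])), np.hypot(d[0],d[1]))
A=s['tcp_rot'];print('F tool',A.T@s['force'])
def phi(p):
  d=R.T@(np.array(p)-o)*1000-C; r=np.hypot(*d); return np.degrees(np.arctan2(d[0],-d[1]))-np.degrees(np.arcsin(22/r)),r
for p in ([.5692,-.2118],[.5423,-.2103],[.5119,-.2028],[.4976,-.1967],[.4925,-.1941],[.4852,-.1899],[.4803,-.1864]): print(phi(p))
"
```

```text
now 19.85 [ -63.4 -195. ] 65.7 ydir -31.9 F [ 2.02 -6.05] 0.62
(np.float64(-66.0), np.float64(-194.6), 66, -32) [-0.1  -0.25 -0.03] [ 0.52 -0.03  0.05]
(np.float64(-68.5), np.float64(-193.5), 66, -33) [-0.14 -0.52 -0.03] [ 0.52 -0.03  1.05]
(np.float64(-70.9), np.float64(-192.3), 66, -34) [-0.17 -0.78 -0.04] [ 0.52 -0.04  2.05]
[ -60.86968093 -143.52005048] 155.89458921837863 -22.982757539913333 155.89458921837863
F tool [-4.0639983   4.91862484 -0.5743544 ]
(np.float64(3.352903147219317), np.float64(156.6448124268698))
(np.float64(-6.5133272169510175), np.float64(156.64985998436703))
(np.float64(-17.984269225328205), np.float64(156.65672333665782))
(np.float64(-23.684674306960705), np.float64(156.48032236120403))
(np.float64(-25.78460648528401), np.float64(156.41373947654014))
(np.float64(-28.87847536899104), np.float64(156.2702496085494))
(np.float64(-31.105799724402765), np.float64(155.85495868986348))
```

Call:
apply_moves([
  [[0.02, -0.25, 0, 0, 0, 1, -1]],
])

```text
time_s: 19.98
position: [0.4782, -0.1842, 0.0656]
tcp_rot: [[0.678, 0.735, 0.006], [0.735, -0.678, -0.005], [0.001, 0.008, -1.0]]
force: [1.4, -5.5, 0.2]
opening: 0.003
grasp_force: 2.3
```

Call:
apply_moves([
  [[-0.03, -0.25, 0, 0, 0, 1, -1]],
])

```text
time_s: 20.1
position: [0.4758, -0.1822, 0.0655]
tcp_rot: [[0.69, 0.723, 0.006], [0.723, -0.69, -0.004], [0.001, 0.007, -1.0]]
force: [0.9, -4.8, 0.7]
opening: 0.005
grasp_force: 1.9
```

Call:
apply_moves([
  [[-0.03, -0.23, 0, 0, 0, 1, -1]],
])

```text
time_s: 20.23
position: [0.4732, -0.1798, 0.0653]
tcp_rot: [[0.704, 0.711, 0.004], [0.711, -0.704, -0.002], [0.001, 0.004, -1.0]]
force: [0.3, -4.1, 1.1]
opening: 0.005
grasp_force: 2.4
```

The force has fallen from 8 N to 3 N over about 0.17 rad of handle travel, so the wrench has clicked. I'll back off now.

Call:
apply_moves([
  [[0, 1, 0, 0, 0, 0, -1], [0, 3, 0, 0, 0, 0, -1], [0, 6, 0, 0, 0, 0, -1], [0, 8, 0, 0, 0, 0, -1], [0, 8, -6, 0, 0, 0, -1], [0, 8, -12, 0, 0, 0, -1], [-6, 8, -14, 0, 0, 0, -1], [-12, 8, -14, 0, 0, 0, -1], [-18, 8, -14, 0, 0, 0, -1], [-18, 8, -14, 0, 0, 0, -1]],
])

```text
time_s: 21.48
position: [0.3993, -0.3644, 0.2041]
tcp_rot: [[0.708, 0.707, -0.001], [0.707, -0.708, 0.003], [0.002, -0.002, -1.0]]
force: [0.3, -0.0, 0.1]
opening: 0.008
grasp_force: 0.0
```

```bash
python3 - <<'E'
from h import *
import cv2
go()
t=bot.capture("top"); a=cv2.resize(t[130:240,270:420],None,fx=5.3,fy=5.3,interpolation=cv2.INTER_CUBIC)
cv2.imwrite("pics/c4.png",cv2.convertScaleAbs(a,alpha=1.6,beta=20))
E
```

```text
now 21.475 [-113.3 -384.1] 204.1 ydir -35.3 F [0.3  0.05] 0.1
```

View pics/c4.png

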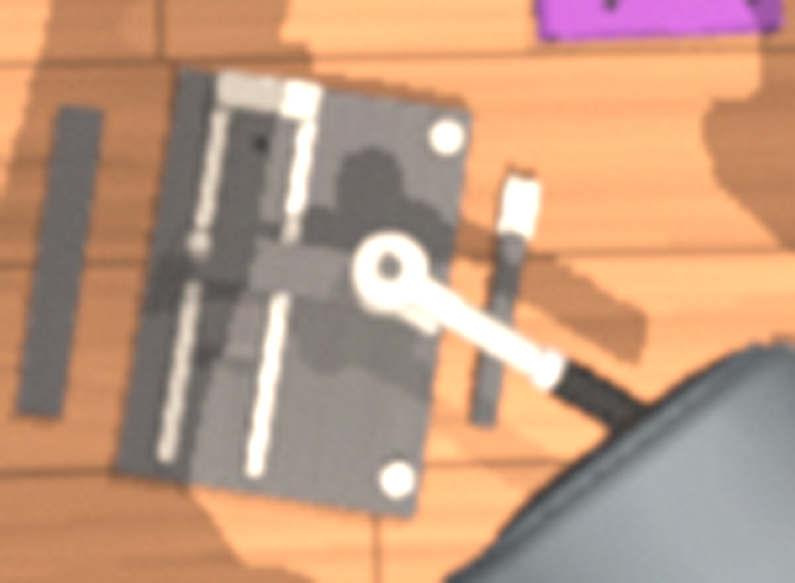

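The handle sprang back to about -24°, which is where the break-over began. The nut turned about 0.49 rad and did not move on after the click. The strap and bar are unchanged.

```bash
python3 -c "
from rig import bot
print(bot.hand_in())"
```

```text
the job is handed in; nothing more can be done
None
```

I handed in the job after about 21.5 s: the bar is fully home against the end stop, the strap lies square across it, and the nut was tightened to the click with the handle let go. No verdict came back.

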